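Find the socket for the glue press nut and nip it up

TASK

The glued wooden disc in the centre-bolt press on the black rubber mat needs its nut nipped up: try the three sockets from the wooden tray on it until you have the one that fits, and stand any that does not fit back upright over a peg of the tray. With the one that fits pushed fully down over the nut, turn the nut about a sixth of a turn clockwise, and finish still gripping that socket by its square adapter, fully seated on the nut: do not let go. Do not touch any press with the fingers, and leave everything else on the table where it is.

Things in the scene. Friction and masses are not known exactly. Their poses are not given: they have to be found in the camera images.
- mat_centre (a point): centre of the flat black rubber mat (300 x 340 mm, lies flat on the table, fixed). The press to be worked on stands on this mat, its axis within 110 mm of this point; the two spare presses stand more than 200 mm from it, at the far side of the table.
- press_a: one of three centre-bolt glue presses, screwed to the table; any may be the one on the mat. Square plywood base 116 x 116 mm, 20 high; round glued blank 104 wide, 12 high; pressing disc 88 wide, 18 high; steel washer 62 wide, its upper face 54 mm above the table; through the middle a threaded stud with a hex nut lying on the washer. Origin at the centre of the underside, z up.
- seat_a (a point): nut of press_a: centre of its underside, on the washer. Turns with the nut: z up, x square to a flat (flats face 0, 60, 120.. degrees from x). The nuts are 22, 27 or 32 mm across flats and 11, 15 or 18 mm high in that order, one of each; which press has which is not said. 2.5 mm chamfer on top; the stud ends 5 mm above the nut.
- nut_a (a joint): angle of the nut of press_a, rad, growing clockwise seen from above (tightening). Starts between 0 and 0.15, turns up to 2.2, with a drag of about 0.2 N m; it does not move up or down.
- press_b: one of three centre-bolt glue presses, screwed to the table; any may be the one on the mat. Square plywood base 116 x 116 mm, 20 high; round glued blank 104 wide, 12 high; pressing disc 88 wide, 18 high; steel washer 62 wide, its upper face 54 mm above the table; through the middle a threaded stud with a hex nut lying on the washer. Origin at the centre of the underside, z up.
- seat_b (a point): nut of press_b: centre of its underside, on the washer. Turns with the nut: z up, x square to a flat (flats face 0, 60, 120.. degrees from x). The nuts are 22, 27 or 32 mm across flats and 11, 15 or 18 mm high in that order, one of each; which press has which is not said. 2.5 mm chamfer on top; the stud ends 5 mm above the nut.
- nut_b (a joint): angle of the nut of press_b, rad, growing clockwise seen from above (tightening). Starts between 0 and 0.15, turns up to 2.2, with a drag of about 0.2 N m; it does not move up or down.
- press_c: one of three centre-bolt glue presses, screwed to the table; any may be the one on the mat. Square plywood base 116 x 116 mm, 20 high; round glued blank 104 wide, 12 high; pressing disc 88 wide, 18 high; steel washer 62 wide, its upper face 54 mm above the table; through the middle a threaded stud with a hex nut lying on the washer. Origin at the centre of the underside, z up.
- seat_c (a point): nut of press_c: centre of its underside, on the washer. Turns with the nut: z up, x square to a flat (flats face 0, 60, 120.. degrees from x). The nuts are 22, 27 or 32 mm across flats and 11, 15 or 18 mm high in that order, one of each; which press has which is not said. 2.5 mm chamfer on top; the stud ends 5 mm above the nut.
- nut_c (a joint): angle of the nut of press_c, rad, growing clockwise seen from above (tightening). Starts between 0 and 0.15, turns up to 2.2, with a drag of about 0.2 N m; it does not move up or down.
- socket_small: small steel socket, 36 mm wide, 50 high, 0.2 to 0.55 kg. Fixed on top a square adapter, 19 x 19 mm, from 50 to 90 mm above the rim, to grip. Hex mouth below for a 22 mm nut, 1.6 mm play (up to 8 degrees), 28 deep. Origin at the rim's centre, z up, x square to a flat; adapter faces look along x and y. On a larger nut it stops on the nut's top, 10 mm or more too high.
- socket_middle: middle steel socket, 42 mm wide, 50 high, 0.2 to 0.55 kg. Fixed on top a square adapter, 19 x 19 mm, from 50 to 90 mm above the rim, to grip. Hex mouth below for a 27 mm nut, 1.6 mm play (up to 8 degrees), 28 deep. Origin at the rim's centre, z up, x square to a flat; adapter faces look along x and y. On the 32 nut it stops 10 mm or more too high; over the 22 nut it goes down but slips round.
- socket_large: large steel socket, 48 mm wide, 50 high, 0.2 to 0.55 kg. Fixed on top a square adapter, 19 x 19 mm, from 50 to 90 mm above the rim, to grip. Hex mouth below for a 32 mm nut, 1.6 mm play (up to 8 degrees), 28 deep. Origin at the rim's centre, z up, x square to a flat; adapter faces look along x and y. Over a smaller nut it goes down but slips round without turning it.
- peg_0 (a point): foot of peg 0 of the fixed wooden tray (70 x 230 mm, 15 high; pegs 75 mm apart along its y): the point on the tray's upper face, 15 mm above the table, on the peg's axis. Pegs are 16 mm thick, 16 tall, with tapered tops. At the start a socket stands over each peg, in any order, rim on the tray.
- peg_1 (a point): foot of peg 1 of the fixed wooden tray (70 x 230 mm, 15 high; pegs 75 mm apart along its y): the point on the tray's upper face, 15 mm above the table, on the peg's axis. Pegs are 16 mm thick, 16 tall, with tapered tops. At the start a socket stands over each peg, in any order, rim on the tray.
- peg_2 (a point): foot of peg 2 of the fixed wooden tray (70 x 230 mm, 15 high; pegs 75 mm apart along its y): the point on the tray's upper face, 15 mm above the table, on the peg's axis. Pegs are 16 mm thick, 16 tall, with tapered tops. At the start a socket stands over each peg, in any order, rim on the tray.
- mug_brown: brown mug, 80 mm wide, 85 high, handle to its own +y, loose; origin at the centre of its underside, z up. To be left alone.
- mug_white: white mug, 82 mm wide, 88 high, handle to its own +y, loose; origin at the centre of its underside, z up. To be left alone.
- cup_grey: grey cup without handle, 80 mm wide, 80 high, loose; origin at the centre of its underside, z up. To be left alone.
- tube_blue: blue paint tube lying along its x, 110 mm long, 26 high, loose; origin at the centre of its underside, z up. To be left alone.
- tube_orange: orange paint tube standing on its cap, 52 mm wide, 155 high, loose; origin at the centre of its underside, z up. To be left alone.
- rinse_tub: white open plastic tub, 75 x 120 x 38 mm high, loose; origin at the centre of its underside, z up. To be left alone.
- brush: paint brush lying along its x, about 200 mm long, 12 high, loose; origin at the centre of its underside, z up. To be left alone.
- palette: round white palette dish with paint dabs, 144 mm wide, 14 high, loose; origin at the centre of its underside, z up. To be left alone.

How it is judged:
By the outcome, as a careful person would: the job done as asked, in the order asked, and still so for the second after the job is handed in, while the arm keeps its last pose, push and grip.
It also fails if it takes over 72 s, if anything falls off the work surface, if the arm or the gripper's body presses on something with over 40 N, if the wrist force passes 120 N, or if a joint passes its speed limit or range.

ROBOT

A 6-joint arm with a two-finger parallel gripper is mounted at the origin on the work surface. World frame = base frame: x ahead of the robot, y to its left, z up, the work surface at z = 0. Lengths are in m, angles in rad, forces in N, time in s.
With the tool pointing down it reaches from about 0.375 to 0.9 m from the base axis. Payload 3.1 kg.
Tool frame: the origin (TCP) lies on the centre line of the jaws, within the pads' length; the fingertips stand 22 mm ahead of it and the grasp point (between the pads) lies 3 mm ahead of it; z points along the fingers, y is the line along which they close (so a half turn about z gives the same grasp; the last joint's range is limited). The gripper opens to 85 mm and grips with 20 to 120 N. Pads are 22 mm wide; open, the fingers measure 114 mm over their backs; the gripper's body (76 mm by 85 mm) begins 54 mm behind the grasp point. The pads swing forward as they close: fully open they stand 13 mm farther back than shut.
Start: joints at [-1.516, 0.527, 1.433, -0, 1.181, -0.178], TCP at [0.144, -0.608, 0.253] pointing down, gripper open.
Joint ranges: [-3.08, 3.08], [-0.75, 2.2], [0.22, 2.44], [-1.43, 4.57], [0, 2.65], [-2.85, 2.85]. Speed limits (rad/s): [2.79, 2.79, 3.14, 3.14, 3.14, 3.14].

INTERFACE

Orientations are given as a unit quaternion [x, y, z, w].
In Python, from station import manip, vision gives the robot as it stands (manip), with the cameras (vision).
- The arm moves only by the tool pendant, called after "Emit:" as name(argument=value, ...), one argument or row to a line, values as JSON. Schema: {"type":"object","properties":{"moves":{"type":"array","items":{"type":"object","properties":{"sx":{"type":"number"},"sy":{"type":"number"},"sz":{"type":"number"},"yaw":{"type":"number"},"finger_gap":{"type":"number"}},"additionalProperties":false,"required":["finger_gap"]},"minItems":1,"maxItems":20},"grip_n":{"type":"number"},"only":{"type":"string"},"quiet":{"type":"boolean"},"lines":{"type":"string"}},"required":["moves"],"additionalProperties":false}. moves is a list of rows, 1 to 20 of them, each an object with the fields sx, sy, sz (the shift in parts of the range, where 1.0 means 750 mm), yaw (a turn about the tool's z in parts of the range, where 1.0 means 90 degrees), finger_gap (the opening from 0.0 (shut) to 1.0 (fully open)); a field left out counts as zero (the opening has to be given); each row is the pose to reach, as a shift and turn from the pose commanded when the call began, along the tool's axes at that moment; what a row does not reach only later rows make up. A row lasts 1/10 s, in which the tool goes at most 0.05 m and 0.15 rad, less where a joint would pass 70% of its speed; a pose out of reach is approached as far as the arm can. The fingers move at their own pace and stop on an object; grip_n is the grip in N (left out, the last holds). Time passes only in rows, so rows that do not move let the fingers close. The tool returns the time, the measured TCP pose, the force, the opening and the grip force at its end. only (a regular expression) keeps the lines of the reply that match it, lines (a string "A,B") keeps lines A to B, and quiet returns only ok. No shift or turn number may pass 1 either way. Input that does not fit is refused with a message, and nothing moves.
- manip.sense(): the state, without advancing time (a new reading comes with each control period).
- vision.snapshot(name): name is "scene" or "top"; returns a dict with "pixels" (384x512x3 uint8, red, green, blue), "range_z" (384x512 float32, m along the optical axis (not along the pixel's ray), 0 where there is no reading), "fov_y" (degrees; the focal length in pixels is half the picture's height over the tangent of half this angle, whatever the lens; pixels are square), "cx", "cy" (the principal point, pixels), "R" (3x3) and "t" (3): a world point X has camera coordinates R X + t. Camera axes: x right, y down, z forward; pixel columns grow to the right and rows downward; lengths in m; the calibration is good to about 2 mm. A picture is of the moment at which its call begins.
- manip.sign_off(): hands the job in; it is judged then, once.
The state is a dict: "t": time; "q": joint angles; "qd": joint speeds; "tau": joint torques, N m; "tcp_pos": TCP position; "tool_rot": TCP orientation; "force": force on the tool from outside, world axes, zero at the start; "ft_torque": the same for the moment, N m; "finger_gap": opening from 0.0 (shut) to 1.0 (fully open); "gripper_force": force on a finger pad.
Only numpy, scipy, OpenCV 4.12 (cv2) and the standard library are available. Lean on these libraries where they do the work, as an engineer would, in place of code of your own. Each camera call takes 0.05 s, during which the arm holds its last target. There are 200 camera calls.

## Working session

There is one attempt and no reset: what is moved stays moved. The work goes in short steps, Python scripts to look and compute and a tool call to move; the robot and the scene stay as the last step left them, time stands still between calls to the robot, and variables do not carry over. Pictures are saved under pics/ and viewed, at most 10 in all, crops included, and the job is handed in when it is done.

```bash
ls; mkdir -p pics; cat > h.py <<'E'
import numpy as np, cv2, math
from station import manip, vision
def snap(n):
    s=vision.snapshot(n); s['f']=192/math.tan(math.radians(s['fov_y'])/2); return s
def pts(s):
    v,u=np.mgrid[0:384,0:512]; z=s['range_z']
    c=np.stack([(u-s['cx'])/s['f']*z,(v-s['cy'])/s['f']*z,z],-1)
    w=(c-s['t'])@s['R']; w[z<=0]=np.nan; return w
def save(s,name,box=None,k=1):
    im=cv2.cvtColor(s['pixels'],cv2.COLOR_RGB2BGR)
    if box: im=im[box[1]:box[3],box[0]:box[2]]
    cv2.imwrite('pics/'+name,cv2.resize(im,None,fx=k,fy=k,interpolation=cv2.INTER_CUBIC))
E
python3 - <<'E'
from h import *
for n in ('scene','top'):
    s=snap(n); save(s,n+'0.png',None,1.5); np.savez(n+'0.npz',**s); print(n,s['fov_y'],s['cx'],s['cy'],s['R'],s['t'])
print(manip.sense())
E
```

```text
pics
station.py
scene 43.731917133962654 255.67442833481545 189.14623462997366 [[ 0.78215346  0.62308515 -0.00092845]
 [ 0.4194554  -0.52763947 -0.7386838 ]
 [-0.4607528   0.57737465 -0.67405146]] [-0.37803811 -0.19211068  1.95567314]
top 46.77284282266313 255.51547291041976 185.93486166824363 [[ 1.81996985e-02 -9.99834200e-01 -5.86263972e-04]
 [-9.81019580e-01 -1.77439978e-02 -1.93095145e-01]
 [ 1.93052727e-01  4.08940985e-03 -9.81179862e-01]] [-0.02923089  0.53464274  1.21874196]
{'t': 0.1, 'q': array([-1.51649084e+00,  5.28421390e-01,  1.43380619e+00, -5.10598626e-06,
        1.18140371e+00, -1.78465857e-01]), 'qd': array([-0.00089255, -0.00173785, -0.00260619,  0.0008755 , -0.00013032,
       -0.00140633]), 'tau': array([-3.78713567e-04, -4.43304062e+01, -1.78586662e+01, -1.86260227e-04,
        3.86119966e-03, -1.03910540e-05]), 'tcp_pos': array([ 0.14418588, -0.60750455,  0.25239164]), 'tool_rot': array([ 9.93234200e-01,  1.16124003e-01,  6.08823524e-05, -1.01749896e-03]), 'force': array([-0.74076735,  0.64606947, -0.26751549]), 'ft_torque': array([-0.02240587, -0.04152578,  0.02841381]), 'gripper_force': 0.0, 'finger_gap': 1.0026305306164067}
```

View pics/scene0.png

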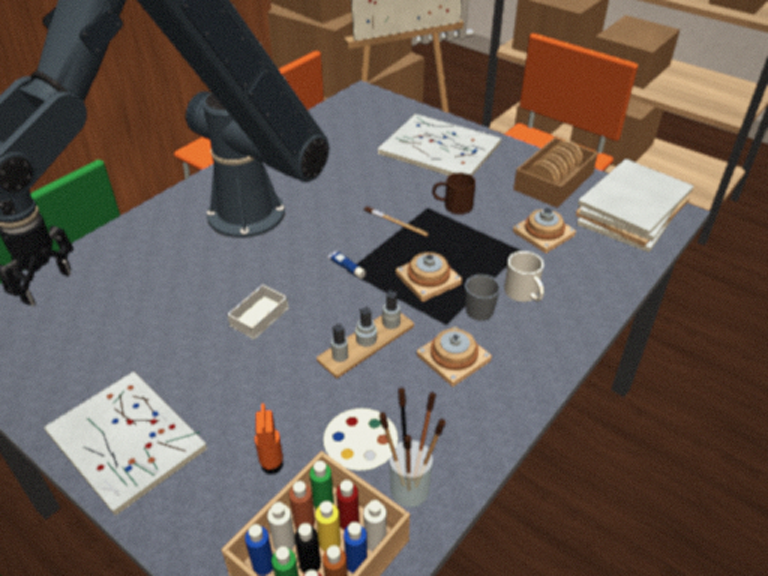

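View pics/top0.png

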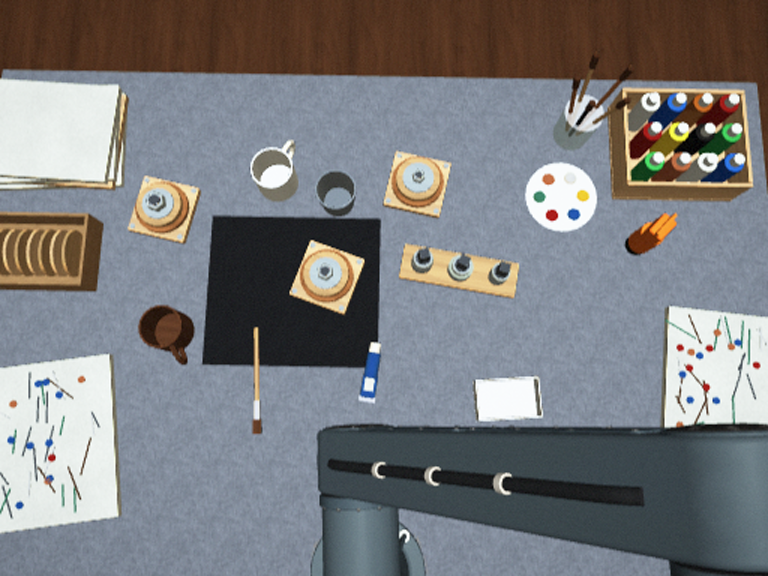

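The top picture (1.5x) shows the mat's press with its nut at (326,274) and the three sockets on the tray at (422,255), (461,263) and (500,269). The scene picture shows the same press at (429,268) and the sockets at (340,342), (366,325) and (391,310). Next I'll enlarge both.

```bash
python3 - <<'E'
from h import *
T=dict(np.load('top0.npz')); S=dict(np.load('scene0.npz'))
save(T,'tc.png',(197,150,357,212),5); save(S,'sc.png',(210,160,320,245),7)
for n,s in (('top',T),('scene',S)):
    w=pts(s); z=w[...,2]
    m=(z>.085)&(z<.125)&(w[...,0]>.3)&(w[...,1]>-.4)&(w[...,1]<.3)&(w[...,0]<.8)
    k,l,st,c=cv2.connectedComponentsWithStats(m.astype(np.uint8))
    for i in range(1,k):
        if st[i,4]>5: p=w[l==i]; print(n,st[i],np.round(np.median(p,0),4),np.round(p.max(0),4),np.round(p.min(0),4))
    for u,v in ((217,182),):
        print(np.round(w[v-14:v+15:2,u-14:u+15:2,2]*1000) if n=='top' else '')
E
```

```text
top [167  98  28  27  89] [0.7625 0.214  0.0883] [0.7845 0.2397 0.0934] [0.7033 0.1609 0.085 ]
top [180 117  14   9  23] [0.7098 0.1823 0.0884] [0.7269 0.1994 0.0914] [0.7024 0.1635 0.0851]
top [279 165   8   9  57] [ 0.5738 -0.092   0.1048] [ 0.5854 -0.0835  0.1101] [ 0.5658 -0.1036  0.0851]
top [305 169   9  10  57] [ 0.563  -0.1664  0.105 ] [ 0.5751 -0.1558  0.1096] [ 0.5526 -0.1776  0.0859]
top [331 174  10   9  60] [ 0.5513 -0.2405  0.1041] [ 0.5623 -0.2301  0.1138] [ 0.5424 -0.2515  0.0859]
[[17. 20. 16. 37. 51. 57. 48. 52. 52. 54. 48. 34. 34. 19. 22.]
 [17. 20. 29. 50. 47. 49. 50. 45. 49. 53. 49. 49. 30. 32. 19.]
 [18. 32. 51. 53. 49. 58. 54. 60. 54. 51. 56. 46. 50. 32. 32.]
 [34. 47. 49. 55. 53. 54. 60. 54. 53. 54. 55. 51. 51. 53. 29.]
 [48. 48. 50. 53. 52. 51. 70. 67. 55. 53. 58. 52. 48. 57. 30.]
 [50. 47. 55. 55. 55. 71. 73. 76. 68. 59. 55. 51. 53. 49. 49.]
 [48. 51. 48. 53. 52. 77. 76. 76. 75. 68. 53. 55. 54. 50. 50.]
 [51. 52. 54. 58. 60. 68. 77. 79. 70. 66. 55. 55. 54. 51. 54.]
 [49. 48. 61. 53. 56. 69. 65. 68. 67. 54. 56. 57. 49. 47. 54.]
 [49. 51. 46. 56. 57. 54. 56. 5
[... 159 characters left out ...]
[32. 34. 52. 50. 49. 46. 54. 47. 50. 52. 53. 46. 45. 35. 27.]
 [22. 33. 33. 51. 56. 48. 57. 49. 56. 52. 53. 51. 32. 35. 28.]
 [15. 19. 33. 31. 35. 52. 49. 49. 51. 45. 29. 35. 32. 30. 21.]]
scene [339 168  23  14  48] [0.7298 0.2181 0.0876] [0.7823 0.2405 0.0915] [0.7066 0.1568 0.0852]
scene [346 179  15   5  20] [0.7692 0.1698 0.0887] [0.7848 0.1996 0.0909] [0.7541 0.1566 0.0854]
scene [257 194   8   9  52] [ 0.5808 -0.0983  0.0999] [ 0.5894 -0.079   0.1091] [ 0.5674 -0.1068  0.0867]
scene [240 205   8   9  53] [ 0.5693 -0.1705  0.1007] [ 0.5793 -0.1567  0.1068] [ 0.5529 -0.1789  0.0854]
scene [222 216   8  10  59] [ 0.5588 -0.2448  0.1012] [ 0.5672 -0.2289  0.1085] [ 0.5432 -0.256   0.0858]
```

View pics/tc.png

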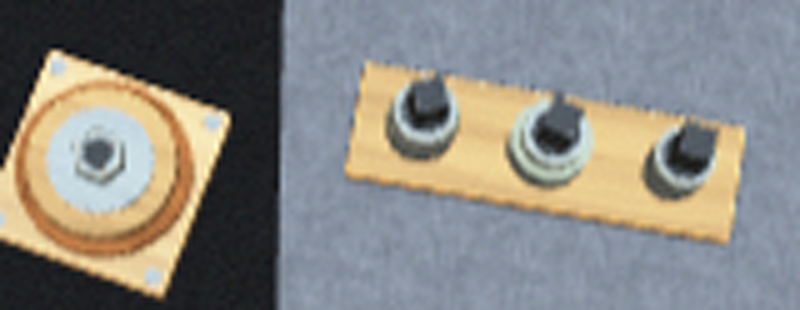

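View pics/sc.png

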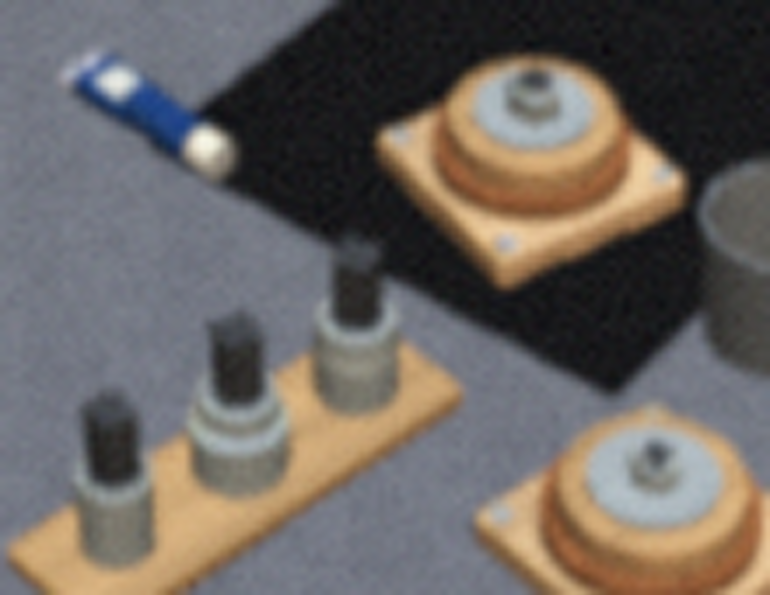

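Judged against the 62 mm washer, the nut on the mat looks about 28 mm wide and its stud top is about 75 mm up. That points to the 27 mm nut. In tc.png the sockets look middle (425,110), large (550,140) and small (680,165). Finer crops should give the yaws and centres.

```bash
python3 - <<'E'
from h import *
acc={}
for n in ('top','scene'):
    L=[snap(n) for _ in range(8)]
    s=L[0]; s['pixels']=np.mean([a['pixels'] for a in L],0)
    z=np.array([a['range_z'] for a in L]); s['range_z']=np.where((z>0).all(0),np.median(z,0),0)
    s['pixels']=np.clip(s['pixels'],0,255).astype(np.uint8); np.savez(n+'1.npz',**s); acc[n]=s
rows=[]
for n,cs in (('top',((217,181),(283,169))),('scene',((286,173),(261,203)))):
    im=cv2.cvtColor(acc[n]['pixels'],cv2.COLOR_RGB2BGR)
    r=[]
    for u,v in cs:
        c=cv2.resize(im[v-11:v+11,u-14:u+14],None,fx=13,fy=13,interpolation=cv2.INTER_CUBIC)
        r.append(cv2.normalize(c,None,0,255,cv2.NORM_MINMAX))
    rows.append(np.hstack(r))
cv2.imwrite('pics/fine.png',np.vstack(rows)); print(rows[0].shape)
E
```

```text
(286, 728, 3)
```

View pics/fine.png

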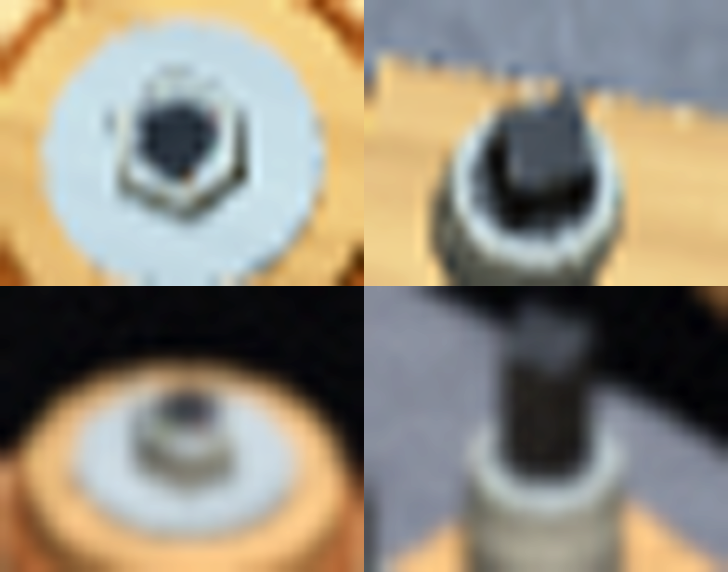

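The nut's hexagon in the top crop has corners at (181,70) and (183,218) and flats at x=120 and 245. That makes it about 27 mm across flats, with the flats facing roughly ±y. The adapter's top face is centred at (549,140) and turned about +12°. Now I'll triangulate these points and check them.

```bash
cat >> h.py <<'E'
def proj(s,X):
    c=np.asarray(X)@s['R'].T+s['t']; return np.stack([c[...,0]/c[...,2]*s['f']+s['cx'],c[...,1]/c[...,2]*s['f']+s['cy']],-1)
def tri(a,pa,b,pb):
    P=[np.array([[s['f'],0,s['cx']],[0,s['f'],s['cy']],[0,0,1]])@np.c_[s['R'],s['t']] for s in (a,b)]
    X=cv2.triangulatePoints(P[0],P[1],np.array(pa,float),np.array(pb,float))[:,0]; return X[:3]/X[3]
def onz(s,p,z):
    d=s['R'].T@np.array([(p[0]-s['cx'])/s['f'],(p[1]-s['cy'])/s['f'],1]); o=-s['R'].T@s['t']; return o+d*(z-o[2])/d[2]
E
python3 - <<'E'
from h import *
T=dict(np.load('top1.npz')); S=dict(np.load('scene1.npz'))
c=lambda u0,v0,x,y:(u0+x/13-.46,v0+y/13-.46)
a=tri(T,c(269,158,549-364,140),S,c(247,192,548-364,340-286)); print('adapter',a)
b=tri(T,c(203,170,178,138),S,c(272,162,187,407-286)); print('stud',b)
for X,p,q in ((a,c(269,158,185,140),c(247,192,184,54)),(b,c(203,170,178,138),c(272,162,187,121))): print(proj(T,X)-p,proj(S,X)-q)
# washer ellipse: bluish/bright vs orange
for n,s,(u,v) in (('T',T,(217,182)),('S',S,(286,174))):
    im=s['pixels'].astype(float); r=cv2.resize((im[v-18:v+18,u-22:u+22,2]-im[v-18:v+18,u-22:u+22,0]).astype(np.float32),None,fx=8,fy=8,interpolation=cv2.INTER_CUBIC)
    m=(r>-30).astype(np.uint8)
    k,l,st,ce=cv2.connectedComponentsWithStats(m); i=l[144,176]
    best=[j for j in range(1,k) if st[j,4]>1000]
    for j in best:
        cn=max(cv2.findContours((l==j).astype(np.uint8),cv2.RETR_EXTERNAL,cv2.CHAIN_APPROX_NONE)[0],key=len)
        e=cv2.fitEllipse(cv2.convexHull(cn)); p=(u-22+(e[0][0]+.5)/8-.5,v-18+(e[0][1]+.5)/8-.5)
        print(n,st[j],'ell',p,np.array(e[1])/8,e[2],onz(s,p,.054))
E
```

```text
adapter [ 0.57688811 -0.09306156  0.10467179]
stud [0.5466016  0.09241568 0.07243885]
[-0.38840476 -0.41374497] [-0.40661376  0.06907319]
[-0.28660851 -0.31631575] [-0.28307504  0.06483203]
T [   0    0   80  194 8239] ell (199.69095706939697, 163.24399280548096) [ 9.56834698 65.03853607] 18.3597412109375 [0.59855773 0.14283784 0.054     ]
T [ 207    0  145   55 4356] ell (237.31427001953125, 166.71519088745117) [ 6.66319895 39.3849144 ] 105.1978988647461 [0.59022011 0.03395333 0.054     ]
T [   90    59   174   170 22999] ell (216.62034606933594, 181.59003067016602) [21.31922722 21.63662529] 72.53194427490234 [0.5453759  0.09206336 0.054     ]
T [ 312  185   40  103 2285] ell (263.9244613647461, 61.34523010253906) [ 10.35407448 255.32460022] 0.0 [ 0.91923185 -0.03797706  0.054     ]
S [    0     0   352   238 49332] ell (288.2633533477783, 168.45100021362305) [35.86185455 63.09134674] 96.09309387207031 [0.53371856 0.12782774 0.054     ]
S [ 109  112  137   91 9889] ell (285.6833744049072, 175.0493564605713) [11.60984516 17.11242867] 93.40457153320312 [0.54802131 0.09200736 0.054     ]
S [   0  218   66   70 2474] ell (261.7192385196686, 185.93590545654297) [ 7.3535409  24.55072975] 125.71765899658203 [ 0.51660382 -0.00768682  0.054     ]
```

```bash
cat >> h.py <<'E'
def go(target,yaw=None):
    "shift in tool axes + turn to reach world TCP target, tool-x yaw (deg)"
    from scipy.spatial.transform import Rotation as Ro
    s=manip.sense(); R=Ro.from_quat(s['tool_rot']).as_matrix(); y=math.degrees(math.atan2(R[1,0],R[0,0]))
    d=R.T@(np.array(target)-s['tcp_pos']); print('t',round(s['t'],2),'pos',s['tcp_pos'].round(4),'yaw',round(y,2),'tilt',R[:,2].round(4),'d',d.round(4),'turn',None if yaw is None else round(-math.radians(yaw-y),4),'F',s['force'].round(1),'gap',round(s['finger_gap'],3))
E
python3 -c "
from h import *
go([.575,-.0925,.2],102)"
```

```text
t 0.9 pos [ 0.1442 -0.6081  0.2533] yaw 13.34 tilt [ 0.e+00 -1.e-04 -1.e+00] d [ 0.5381 -0.4024  0.0533] turn -1.5475 F [ 0.3 -0.1 -0.1] gap 0.998
```

Units first: shifts go in shares of 750 mm and turns go in shares of 90 degrees. So 0.54 m / 0.75 = 0.72, -0.4 m / 0.75 = -0.5333, -1.547 rad / 1.5708 = -0.9849.

Emit:
pendant(
  moves=[
    {"sx":0.72, "sy":-0.5333, "sz":0.0667, "yaw":-0.9849, "finger_gap":1},
    {"sx":0.72, "sy":-0.5333, "sz":0.0667, "yaw":-0.9849, "finger_gap":1},
    {"sx":0.72, "sy":-0.5333, "sz":0.0667, "yaw":-0.9849, "finger_gap":1},
    {"sx":0.72, "sy":-0.5333, "sz":0.0667, "yaw":-0.9849, "finger_gap":1},
    {"sx":0.72, "sy":-0.5333, "sz":0.0667, "yaw":-0.9849, "finger_gap":1},
    {"sx":0.72, "sy":-0.5333, "sz":0.0667, "yaw":-0.9849, "finger_gap":1},
    {"sx":0.72, "sy":-0.5333, "sz":0.0667, "yaw":-0.9849, "finger_gap":1},
    {"sx":0.72, "sy":-0.5333, "sz":0.0667, "yaw":-0.9849, "finger_gap":1},
    {"sx":0.72, "sy":-0.5333, "sz":0.0667, "yaw":-0.9849, "finger_gap":1},
    {"sx":0.72, "sy":-0.5333, "sz":0.0667, "yaw":-0.9849, "finger_gap":1},
    {"sx":0.72, "sy":-0.5333, "sz":0.0667, "yaw":-0.9849, "finger_gap":1},
    {"sx":0.72, "sy":-0.5333, "sz":0.0667, "yaw":-0.9849, "finger_gap":1},
    {"sx":0.72, "sy":-0.5333, "sz":0.0667, "yaw":-0.9849, "finger_gap":1},
    {"sx":0.72, "sy":-0.5333, "sz":0.0667, "yaw":-0.9849, "finger_gap":1},
    {"sx":0.72, "sy":-0.5333, "sz":0.0667, "yaw":-0.9849, "finger_gap":1},
    {"sx":0.72, "sy":-0.5333, "sz":0.0667, "yaw":-0.9849, "finger_gap":1},
  ],
  grip_n=60,
)

```text
t: 2.5
tcp_pos: [0.5772, -0.0941, 0.2031]
tool_rot: [0.629, 0.777, -0.0, -0.0]
force: [-0.6, 0.3, -0.6]
finger_gap: 0.999
gripper_force: 0.0
```

```bash
python3 -c "
from h import *
go([.575,-.0925,.0905],102)"
```

```text
t 2.5 pos [ 0.5772 -0.0941  0.2031] yaw 102.06 tilt [-8.e-04 -4.e-04 -1.e+00] d [ 0.002  -0.0017  0.1126] turn 0.0011 F [-0.6  0.3 -0.6] gap 0.999
```

To row units: 0.11 m / 0.75 = 0.1467, 0.09 m / 0.75 = 0.12.

Emit:
pendant(
  moves=[
    {"sx":0.0027, "sy":-0.0023, "sz":0.0667, "finger_gap":1},
    {"sx":0.0027, "sy":-0.0023, "sz":0.12, "finger_gap":1},
    {"sx":0.0027, "sy":-0.0023, "sz":0.1467, "finger_gap":1},
    {"sx":0.0027, "sy":-0.0023, "sz":0.1467, "finger_gap":1},
    {"sx":0.0027, "sy":-0.0023, "sz":0.1467, "finger_gap":0},
    {"sx":0.0027, "sy":-0.0023, "sz":0.1467, "finger_gap":0},
    {"sx":0.0027, "sy":-0.0023, "sz":0.1467, "finger_gap":0},
    {"sx":0.0027, "sy":-0.0023, "sz":0.1467, "finger_gap":0},
    {"sx":0.0027, "sy":-0.0023, "sz":0.1467, "finger_gap":0},
    {"sx":0.0027, "sy":-0.0023, "sz":0.1467, "finger_gap":0},
  ],
  grip_n=60,
)

```text
t: 3.5
tcp_pos: [0.5758, -0.0929, 0.0945]
tool_rot: [0.629, 0.777, 0.0, 0.001]
force: [-2.2, -0.5, 6.0]
finger_gap: 0.212
gripper_force: 59.4
```

To row units: -0.09 m / 0.75 = -0.12, -0.05 m / 0.75 = -0.0667.

Emit:
pendant(
  moves=[
    {"sz":-0.0667, "finger_gap":0},
    {"sz":-0.12, "finger_gap":0},
    {"sz":-0.12, "finger_gap":0},
  ],
  grip_n=80,
)

```text
t: 3.8
tcp_pos: [0.5788, -0.0937, 0.1882]
tool_rot: [0.629, 0.777, 0.002, 0.005]
force: [1.0, -0.4, -4.1]
finger_gap: 0.208
gripper_force: 79.5
```

```bash
python3 -c "
from h import *
go([.546,.0922,.18],90)"
```

```text
t 3.8 pos [ 0.5788 -0.0937  0.1882] yaw 102.0 tilt [ 0.0107 -0.0038 -0.9999] d [0.1887 0.0065 0.0071] turn 0.2094 F [ 1.  -0.4 -4.1] gap 0.208
```

To row units: 0.189 m / 0.75 = 0.252, 0.15 m / 0.75 = 0.2, 0.209 rad / 1.5708 = 0.1331.

Emit:
pendant(
  moves=[
    {"sx":0.0667, "sy":0.0027, "yaw":0.0637, "finger_gap":0},
    {"sx":0.1333, "sy":0.004, "yaw":0.1273, "finger_gap":0},
    {"sx":0.2, "sy":0.0067, "yaw":0.1331, "finger_gap":0},
    {"sx":0.252, "sy":0.0087, "sz":0.0093, "yaw":0.1331, "finger_gap":0},
    {"sx":0.252, "sy":0.0087, "sz":0.0093, "yaw":0.1331, "finger_gap":0},
    {"sx":0.252, "sy":0.0087, "sz":0.0093, "yaw":0.1331, "finger_gap":0},
    {"sx":0.252, "sy":0.0087, "sz":0.0093, "yaw":0.1331, "finger_gap":0},
  ],
)

```text
t: 4.5
tcp_pos: [0.5424, 0.0928, 0.1756]
tool_rot: [0.707, 0.707, -0.0, -0.0]
force: [0.2, -0.4, -4.2]
finger_gap: 0.213
gripper_force: 79.2
```

```bash
python3 - <<'E'
from h import *
go([.546,.0922,.18],90)
im=[]
for n,(u,v) in (('top',(217,181)),('scene',(286,165))):
    L=[snap(n) for _ in range(4)]; s=L[0]; s['pixels']=np.mean([a['pixels'] for a in L],0).astype(np.uint8); np.savez(n+'2.npz',**s)
    c=cv2.cvtColor(s['pixels'],cv2.COLOR_RGB2BGR)[v-28:v+28,u-19:u+19]
    im.append(cv2.resize(c,None,fx=10,fy=10,interpolation=cv2.INTER_CUBIC))
cv2.imwrite('pics/over.png',np.hstack(im))
E
```

```text
t 4.5 pos [0.5424 0.0928 0.1756] yaw 89.98 tilt [-9.e-04 -4.e-04 -1.e+00] d [-0.0006  0.0036 -0.0044] turn -0.0003 F [ 0.2 -0.4 -4.2] gap 0.213
```

View pics/over.png

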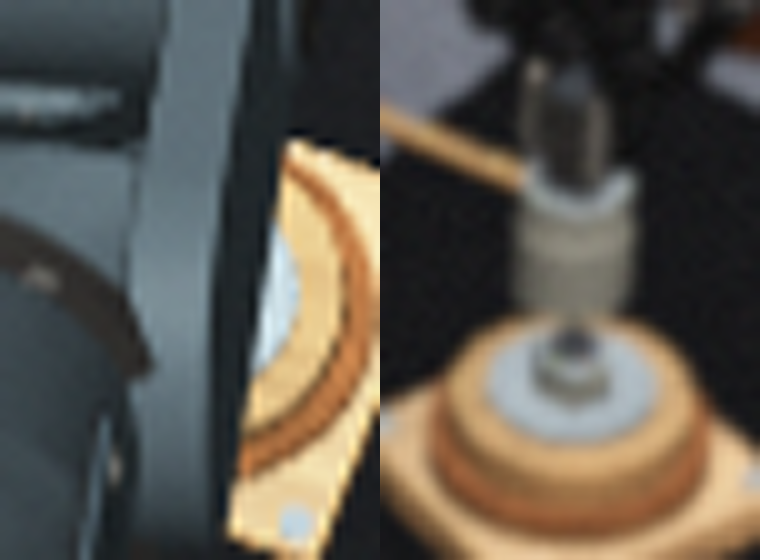

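The top view is hidden by the arm. The scene view shows the socket body between x=515 and 635 (centre 575), right above the stud at (574,345), with the nut centred at about 571. I'll turn that into a lateral error.

```bash
python3 - <<'E'
from h import *
s=dict(np.load('scene2.npz'))
for X in ([.546,.0922,.054],[.546,.0922,.074],[.5424,.0928,.12],[.5424,.0928,.105],[.546,.0922,.12],[.5424,.0978,.12]): print(X,proj(s,X))
g=s['pixels'].astype(float).sum(2)
def edge(v,a,b):
    p=g[v,a:b]; d=np.diff(p); return p.round()
for v in (160,162,164,166): print(v,g[v,274:300].astype(int))
for v in (174,176,178,180): print(v,(s['pixels'][v,268:306,2].astype(int)-s['pixels'][v,268:306,0]))
E
```

```text
[0.546, 0.0922, 0.054] [285.25904085 174.79392845]
[0.546, 0.0922, 0.074] [285.48741974 170.54096731]
[0.5424, 0.0928, 0.12] [285.29431726 160.01313136]
[0.5424, 0.0928, 0.105] [285.12090566 163.32704078]
[0.546, 0.0922, 0.12] [286.02663014 160.49958002]
[0.5424, 0.0978, 0.12] [286.12997333 159.31243777]
160 [ 75  65  68  72  67  82 174 284 345 356 373 384 372 379 391 391 379 346
 211  97  66  75  69  75  76  74]
162 [ 73  80  76  79  71  81 153 234 302 353 379 399 406 406 394 381 353 290
 161  81  72  75  71  74  69  76]
164 [ 80  72  79  66  78  93 163 236 277 300 330 341 347 350 345 341 315 254
 151  80  68  70  75  69  74  77]
166 [ 70  70  73  71  69  86 162 234 281 304 326 336 344 348 343 333 301 211
 116  78  69  74  70  67  71  72]
174 [  4   2   2  -6 -21 -44 -72 -83 -80 -49  -1  17  19  16   7  -1  -1   3
   5   2  -5  -2  11  18  18   8 -30 -72 -81 -62 -28  -2   4   2   2   2
   3   3]
176 [-24 -35 -50 -62 -79 -80 -86 -85 -78 -43   0  16  18  15  12   2  -4  -9
 -10 -10  -5   5  14  17  19  10 -24 -68 -83 -85 -69 -38  -8   3   3   3
   3   2]
178 [-47 -68 -74 -81 -83 -76 -73 -81 -86 -79 -55 -14   9  18  17  16  16  13
  11  14  17  17  17  17  11 -17 -61 -84 -87 -92 -94 -77 -45 -16  -2   4
   1   2]
180 [-55 -70 -78 -81 -86 -84 -67 -68 -80 -88 -88 -81 -64 -40 -22  -4   2   5
   5   5   3  -9 -21 -41 -63 -81 -88 -89 -88 -83 -93 -96 -83 -69 -52 -28
  -6   3]
```

To row units: 0.032 m / 0.75 = 0.0427, 0.0033 m / 0.75 = 0.0044.

Emit:
pendant(
  moves=[
    {"sx":-0.0017, "sy":0.0044, "sz":0.0133, "finger_gap":0},
    {"sx":-0.0017, "sy":0.0044, "sz":0.0267, "finger_gap":0},
    {"sx":-0.0017, "sy":0.0044, "sz":0.032, "finger_gap":0},
    {"sx":-0.0017, "sy":0.0044, "sz":0.036, "finger_gap":0},
    {"sx":-0.0017, "sy":0.0044, "sz":0.04, "finger_gap":0},
    {"sx":-0.0017, "sy":0.0044, "sz":0.0427, "finger_gap":0},
  ],
  grip_n=100,
)

```text
t: 5.5
tcp_pos: [0.5459, 0.0924, 0.1458]
tool_rot: [0.707, 0.707, 0.0, 0.0]
force: [-4.7, 0.8, 17.1]
finger_gap: 0.209
gripper_force: 101.7
```

```bash
python3 -c "
from h import *
go([.5457,.0915,.1335],90)"
```

```text
t 5.5 pos [0.5459 0.0924 0.1458] yaw 90.01 tilt [ 2.e-04  1.e-04 -1.e+00] d [-0.0009 -0.0002  0.0123] turn 0.0002 F [-4.7  0.8 17.1] gap 0.209
```

To row units: -0.008 m / 0.75 = -0.0107, -0.004 m / 0.75 = -0.0053, -0.524 rad / 1.5708 = -0.3336.

Emit:
pendant(
  moves=[
    {"sz":-0.0107, "yaw":-0.0955, "finger_gap":0},
    {"sz":-0.0107, "yaw":-0.191, "finger_gap":0},
    {"sz":-0.0107, "yaw":-0.2865, "finger_gap":0},
    {"sz":-0.0107, "yaw":-0.3336, "finger_gap":0},
    {"sz":-0.0053, "yaw":-0.3336, "finger_gap":0},
    {"sz":-0.0013, "yaw":-0.3336, "finger_gap":0},
    {"sz":0.0013, "yaw":-0.3336, "finger_gap":0},
    {"sz":0.004, "yaw":-0.3336, "finger_gap":0},
  ],
)

```text
t: 6.3
tcp_pos: [0.5456, 0.0923, 0.1409]
tool_rot: [0.5, 0.866, -0.0, -0.0]
force: [0.1, -0.1, -2.8]
finger_gap: 0.202
gripper_force: 98.7
```

```bash
python3 -c "
from h import *
go([.5457,.0915,.1335],120)"
```

```text
t 6.3 pos [0.5456 0.0923 0.1409] yaw 119.99 tilt [-6.e-04  2.e-04 -1.e+00] d [-0.0008 -0.0003  0.0074] turn -0.0003 F [ 0.1 -0.1 -2.8] gap 0.202
```

To row units: 0.009 m / 0.75 = 0.012, 0.008 m / 0.75 = 0.0107.

Emit:
pendant(
  moves=[
    {"sz":0.004, "finger_gap":0},
    {"sz":0.0067, "finger_gap":0},
    {"sz":0.0093, "finger_gap":0},
    {"sz":0.0107, "finger_gap":0},
    {"sz":0.012, "finger_gap":0},
    {"sz":0.012, "finger_gap":0},
  ],
  grip_n=120,
)

```text
t: 6.9
tcp_pos: [0.5456, 0.0923, 0.1337]
tool_rot: [0.5, 0.866, 0.0, 0.0]
force: [-4.0, 0.4, 7.3]
finger_gap: 0.2
gripper_force: 119.1
```

To row units: 0.001 m / 0.75 = 0.0013, 0.2 rad / 1.5708 = 0.1273.

```bash
python3 -c "
from h import *
print(manip.sense()['ft_torque'])"
```

```text
[ 0.14099598  0.64883505 -0.02370141]
```

Emit:
pendant(
  moves=[
    {"sz":0.0013, "yaw":0.0255, "finger_gap":0},
    {"sz":0.0013, "yaw":0.0509, "finger_gap":0},
    {"sz":0.0013, "yaw":0.0764, "finger_gap":0},
    {"sz":0.0013, "yaw":0.1019, "finger_gap":0},
    {"sz":0.0013, "yaw":0.1273, "finger_gap":0},
  ],
)

```text
t: 7.4
tcp_pos: [0.5455, 0.0924, 0.1337]
tool_rot: [0.584, 0.812, 0.0, 0.0]
force: [-4.3, 0.4, 12.5]
finger_gap: 0.204
gripper_force: 120.2
```

```bash
python3 -c "
from h import *
print(manip.sense()['ft_torque']);go([.5457,.0915,.1335],120)"
```

```text
[0.23067699 0.86662031 0.34958048]
t 7.4 pos [0.5455 0.0924 0.1337] yaw 108.58 tilt [ 6.e-04 -4.e-04 -1.e+00] d [-0.0009 -0.0001  0.0002] turn -0.1994 F [-4.3  0.4 12.5] gap 0.204
```

To row units: 0.91 rad / 1.5708 = 0.5793.

Emit:
pendant(
  moves=[
    {"yaw":0.0637, "finger_gap":0},
    {"yaw":0.1273, "finger_gap":0},
    {"yaw":0.191, "finger_gap":0},
    {"yaw":0.2546, "finger_gap":0},
    {"yaw":0.3183, "finger_gap":0},
    {"yaw":0.382, "finger_gap":0},
    {"yaw":0.4456, "finger_gap":0},
    {"yaw":0.5093, "finger_gap":0},
    {"yaw":0.5539, "finger_gap":0},
    {"yaw":0.5793, "finger_gap":0},
    {"yaw":0.5793, "finger_gap":0},
  ],
)

```text
t: 8.5
tcp_pos: [0.5457, 0.0924, 0.1337]
tool_rot: [0.881, 0.473, 0.0, 0.0]
force: [-4.0, 0.5, 11.8]
finger_gap: 0.208
gripper_force: 119.9
```

```bash
python3 - <<'E'
from h import *
s=manip.sense();print(s['ft_torque'],s['q']);go([.5457,.0915,.1335],60)
s=snap('scene'); save(s,'end.png',(245,120,325,200),7)
E
```

```text
[0.10145968 0.90736969 0.10551711] [-3.40494393e-02  6.02109913e-01  1.71838459e+00 -4.31886476e-04
  8.20146998e-01  5.51591242e-01]
t 8.5 pos [0.5457 0.0924 0.1337] yaw 56.46 tilt [ 9.e-04 -3.e-04 -1.e+00] d [-0.0007  0.0005  0.0002] turn -0.0617 F [-4.   0.5 11.8] gap 0.208
```

View pics/end.png

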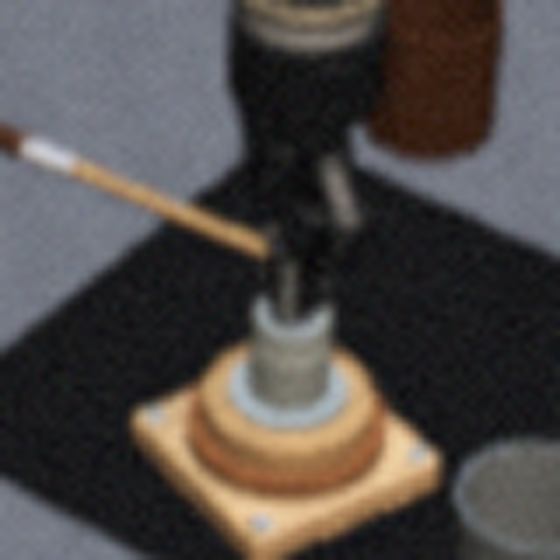

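The picture shows the middle socket's rim down on the washer at about (290,400), with the adapter still gripped. The TCP height of 0.1337 m matches full seating. The socket was blocked on the nut when 30° off the flats and carried torque while turning, so the fit is right. Handing in.

```bash
python3 -c "
from station import manip, vision
print(manip.sign_off())"
```

```text
the job is handed in; nothing more can be done
None
```

The middle socket (27 mm) fits the nut on the mat, so the other two stayed on their pegs; I turned the nut about a sixth of a turn clockwise and handed the job in with that socket fully seated and still gripped by its adapter.

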